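# Line up the cacti by size on the window board

### The arm

A 6-joint arm with a two-finger parallel gripper is mounted at the origin on the work surface. World frame = base frame: x ahead of the robot, y to its left, z up, the work surface at z = 0. Lengths are in m, angles in degrees, forces in N, time in s.
With the tool pointing down it reaches from about 0.25 to 0.725 m from the base axis. Payload 9.7 kg.
Tool frame: the origin (TCP) lies at the very end of the fingers, on their centre line; the grasp point (between the pads) lies 19 mm behind it (bot.grip_point_offset is the distance from the TCP to the grasp point, in m); y points along the fingers, x is the direction in which the jaws open and shut, and the axes are right-handed (so a half turn about y gives the same grasp; the last joint's range is limited). The gripper opens to 85 mm and grips with 20 to 120 N. Pads are 22 mm wide; open, the fingers measure 114 mm over their backs; the gripper's body (76 mm by 85 mm) begins 54 mm behind the grasp point. The pads swing forward as they close: fully open they stand 13 mm farther back than shut.
Start: joints at [63.369, 4.979, 10.078, 95.1, 0, 90], TCP at [0.247, 0.492, 0.231] pointing down, gripper open.
Joint ranges: [-179.16, 179.16], [-48.56, 103.87], [-65.8, 70.77], [-126.05, 130.52], [-82.76, 87.17], [-180, 180]. Speed limits (degrees/s): [127.2, 127.2, 147.25, 180, 180, 180].

### API

Orientations are given as [roll, pitch, yaw] about the fixed x, y, z axes, in that order (R = Rz(yaw) Ry(pitch) Rx(roll)).
In Python, from workcell import bot gives the robot as it stands.
- The arm moves only by the shell command python3 -m inch 'ROWS' [FORCE]. ROWS is JSON, a list of rows, each a list of 3 entries, a list of its own where there are three numbers: the shift along the tool's x, y, z in mm, then the turn, a rotation vector about the tool's x, y, z in rad, then the finger opening in mm, from 0 to 85.4. In form: [[[x, y, z], [ax, ay, az], grip], ...]. A call has 1 to 20 rows; each row is the pose to reach, as a shift and turn from the pose measured when the call began, along the tool's axes at that moment; what a row does not reach only later rows make up. A row lasts 1/10 s, in which the tool goes at most 50 mm and 8.59 degrees, less where a joint would pass 70% of its speed; a pose out of reach is approached as far as the arm can. A call with a gripper value outside its range is refused whole. The fingers move at their own pace and stop on an object; FORCE is the grip in N (left out, the last holds). Time passes only in rows, so rows that repeat a pose let the fingers close. It gives the time, the measured TCP pose, the force and the opening at its end, in the units of the state.
- bot.get_obs(): the state, without advancing time (a new reading comes with each control period).
- bot.camera(name): name is "side" or "top"; returns a dict with "frame" (384x512x3 uint8, red, green, blue), "mtx" (3x3 intrinsics, pixels), "origin" and "orientation" of the camera in the world. Camera axes: x right, y down, z forward; pixel columns grow to the right and rows downward; lengths in m; the calibration is good to about 2 mm. A picture is of the moment at which its call begins. There is no depth.
- bot.job_done(): hands the job in, once; it reports no verdict.
Trained networks look in a picture, given as the dict that the camera call returned (one of the last four; its "shot" number tells which), for a name from the list of things; names that differ only in an ending like _2 or _b are one class to them, and where a whole thing is asked for, a point or a joint stands for the part that bears it (a point fixed in the world has none). Each returns a list of dicts, best first, with "confidence" (0 to 1); they miss things now and then, are a little off and sometimes report something else, mostly with a low value. They report only what shows in the picture. A call takes as long as a camera call. They do not tell look-alikes from the thing itself.
- bot.search_frame(picture, name): "box" ([left, top, right, bottom] in pixels, round what is visible of it).
- bot.cut_out(picture, name): "region" (384x512 bool, what is visible of it) and "box" ([left, top, right, bottom] in pixels, round what is visible of it).
The state is a dict: "time": time; "q": joint angles; "qd": joint speeds; "joint_efforts": joint torques, N m; "ee_pos": TCP position; "tcp_rot": TCP orientation; "wrist_force": force on the tool from outside, world axes, zero at the start; "torque": the same for the moment, N m; "opening": finger opening in m.
Only numpy, scipy, OpenCV 4.12 (cv2) and the standard library are available. Lean on these libraries where they do the work, as an engineer would, in place of code of your own. Each camera call takes 0.05 s, during which the arm holds its last target. There are 200 camera calls.

### The job

Line up the four potted cacti along the white window board in order of size, each standing upright in the middle of its own saucer: the largest on the saucer next to the red geranium, then one size smaller on each saucer, down to the smallest next to the seashell. Leave the geranium and the shell where they are, and do not tip a cactus over.

Things in the scene. Friction and masses are not known exactly. Their poses are not given: they have to be found in the camera images.
- cactus_largest: The largest of four potted cacti, loose, upright: round clay pot 62 mm high, foot 44 mm across; its top 19 mm is an upright collar 64 mm across (grip it there from above). A stiff green cactus 42 mm thick in its middle rises 30 mm above the lip, between the fingers (92 mm in all). Origin: centre of the pot's underside; z up.
- cactus_second: The second largest of four potted cacti, loose, upright: round clay pot 54 mm high, foot 38 mm across; its top 16 mm is an upright collar 56 mm across (grip it there from above). A stiff green cactus 36 mm thick in its middle rises 24 mm above the lip, between the fingers (78 mm in all). Origin: centre of the pot's underside; z up.
- cactus_third: The third largest of four potted cacti, loose, upright: round clay pot 46 mm high, foot 33 mm across; its top 14 mm is an upright collar 48 mm across (grip it there from above). A stiff green cactus 30 mm thick in its middle rises 18 mm above the lip, between the fingers (64 mm in all). Origin: centre of the pot's underside; z up.
- cactus_smallest: The smallest of four potted cacti, loose, upright: round clay pot 38 mm high, foot 27 mm across; its top 11 mm is an upright collar 40 mm across (grip it there from above). A stiff green cactus 24 mm thick in its middle rises 12 mm above the lip, between the fingers (50 mm in all). Origin: centre of the pot's underside; z up.
- saucer_clay: A brown clay saucer, fixed on the window board: one of four of equal size, in one row in any order of colour, about 105 mm apart, between geranium and shell. 92 mm across the rim, 10 mm high; flat inner floor 76 mm across, 5 mm above its underside. Origin: centre of its underside, on the board's top (24 mm above the bench).
- saucer_yellow: A mustard yellow saucer, fixed on the window board: one of four of equal size, in one row in any order of colour, about 105 mm apart, between geranium and shell. 92 mm across the rim, 10 mm high; flat inner floor 76 mm across, 5 mm above its underside. Origin: centre of its underside, on the board's top (24 mm above the bench).
- saucer_blue: A blue glazed saucer, fixed on the window board: one of four of equal size, in one row in any order of colour, about 105 mm apart, between geranium and shell. 92 mm across the rim, 10 mm high; flat inner floor 76 mm across, 5 mm above its underside. Origin: centre of its underside, on the board's top (24 mm above the bench).
- saucer_black: A black saucer, fixed on the window board: one of four of equal size, in one row in any order of colour, about 105 mm apart, between geranium and shell. 92 mm across the rim, 10 mm high; flat inner floor 76 mm across, 5 mm above its underside. Origin: centre of its underside, on the board's top (24 mm above the bench).
- geranium: The red-flowered geranium, loose (1.1 kg): brown pot 110 mm across, 95 mm high, leaves within 70 mm of its axis, blooms up to 250 mm above its underside. Stands on one end of the white window board (780 x 150 mm, top 24 mm above the bench), about 150 mm from the nearest saucer; which end changes. Origin: centre of the pot's underside; z up. Leave it alone.
- conch_shell: A cream and pink conch shell about 114 mm long and 65 mm high, loose (0.35 kg), on the other end of the board. Origin: on the board under its middle. Leave it alone.
Not all that is in view belongs to the job. Leave any blue or purple look-alike of the cactus_second alone.

How it is judged (in metres and radians):
At the end, for the whole second after the job is handed in: Counting from the geranium, the first saucer carries the largest cactus, the next the second largest, then the third, and the last (by the shell) the smallest; each pot stands on its saucer's floor, within 14 mm of the saucer's centre, upright within 7 degrees and at rest (horizontal distance between cactus_largest and geranium between 0.05 and 0.205 m and ((horizontal distance between cactus_largest and saucer_clay below 0.014 m and z of cactus_largest in the frame of saucer_clay below 0.009 m) or (horizontal distance between cactus_largest and saucer_yellow below 0.014 m and z of cactus_largest in the frame of saucer_yellow below 0.009 m) or (horizontal distance between cactus_largest and saucer_blue below 0.014 m and z of cactus_largest in the frame of saucer_blue below 0.009 m) or (horizontal distance between cactus_largest and saucer_black below 0.014 m and z of cactus_largest in the frame of saucer_black below 0.009 m)) and angle between each of cactus_largest, cactus_second, cactus_third, cactus_smallest's own z axis and vertical below 0.12 rad and linear speed of each of cactus_largest, cactus_second, cactus_third, cactus_smallest below 0.01 m/s and horizontal distance between cactus_second and geranium between 0.205 and 0.31 m and ((horizontal distance between cactus_second and saucer_clay below 0.014 m and z of cactus_second in the frame of saucer_clay below 0.009 m) or (horizontal distance between cactus_second and saucer_yellow below 0.014 m and z of cactus_second in the frame of saucer_yellow below 0.009 m) or (horizontal distance between cactus_second and saucer_blue below 0.014 m and z of cactus_second in the frame of saucer_blue below 0.009 m) or (horizontal distance between cactus_second and saucer_black below 0.014 m and z of cactus_second in the frame of saucer_black below 0.009 m)) and horizontal distance between cactus_third and geranium between 0.31 and 0.415 m and ((horizontal distance between cactus_third and saucer_clay below 0.014 m and z of cactus_third in the frame of saucer_clay below 0.009 m) or (horizontal distance between cactus_third and saucer_yellow below 0.014 m and z of cactus_third in the frame of saucer_yellow below 0.009 m) or (horizontal distance between cactus_third and saucer_blue below 0.014 m and z of cactus_third in the frame of saucer_blue below 0.009 m) or (horizontal distance between cactus_third and saucer_black below 0.014 m and z of cactus_third in the frame of saucer_black below 0.009 m)) and horizontal distance between cactus_smallest and geranium between 0.415 and 0.53 m and ((horizontal distance between cactus_smallest and saucer_clay below 0.014 m and z of cactus_smallest in the frame of saucer_clay below 0.009 m) or (horizontal distance between cactus_smallest and saucer_yellow below 0.014 m and z of cactus_smallest in the frame of saucer_yellow below 0.009 m) or (horizontal distance between cactus_smallest and saucer_blue below 0.014 m and z of cactus_smallest in the frame of saucer_blue below 0.009 m) or (horizontal distance between cactus_smallest and saucer_black below 0.014 m and z of cactus_smallest in the frame of saucer_black below 0.009 m))); the robot touches nothing.
It fails at once if the geranium is pushed from its place (more than 20 mm) (distance of geranium from where it was at the start of the episode above 0.02 m).
It fails at once if the shell is pushed from its place (more than 20 mm) (distance of conch_shell from where it was at the start of the episode above 0.02 m).
It fails at once if a cactus is tipped over (more than 35 degrees) (angle between any of cactus_largest, cactus_second, cactus_third, cactus_smallest's own z axis and vertical above 0.61 rad).
It also fails if it takes over 112 s, if anything falls off the work surface, if the arm or the gripper's body presses on something with over 40 N, if the wrist force passes 120 N, or if a joint passes its speed limit or range.

## Working session

There is one attempt and no reset: what is moved stays moved. The work goes in short steps, Python scripts to look and compute and a shell command to move; the robot and the scene stay as the last step left them, time stands still between calls to the robot, and variables do not carry over. Pictures are saved under pics/ and viewed, about 12 in all and at most 16, crops included, and the job is handed in when it is done.

```bash
mkdir -p pics; ls
cat > h.py <<'E'
import numpy as np, cv2
from workcell import bot
from scipy.spatial.transform import Rotation as R
def cam(n):
    c=bot.camera(n); return c
def Rm(c):
    o=np.array(c["orientation"],float)
    return o if o.shape==(3,3) else R.from_euler('xyz',o,degrees=True).as_matrix()
def ray(c,u,v):
    d=Rm(c)@np.linalg.inv(c["mtx"])@np.array([u,v,1.]); return np.array(c["origin"]),d
def atz(c,u,v,z):
    o,d=ray(c,u,v); return o+d*(z-o[2])/d[2]
def proj(c,p):
    q=c["mtx"]@(Rm(c).T@(np.array(p)-c["origin"])); return q[:2]/q[2]
def save(c,n,crop=None,s=1):
    f=c["frame"]
    if crop: l,t,r,b=crop; f=f[t:b,l:r]
    cv2.imwrite(f"pics/{n}.png",cv2.resize(f,None,fx=s,fy=s,interpolation=cv2.INTER_CUBIC)[:,:,::-1])
E
python3 - <<'E'
from h import *
s=bot.get_obs(); print(s)
for n in("top","side"):
    c=cam(n); save(c,n+"0",s=1.5); print(n,c["origin"],c["orientation"],c["mtx"])
    for k in "cactus_largest cactus_second cactus_third cactus_smallest saucer_clay saucer_yellow saucer_blue saucer_black geranium conch_shell".split():
        print(k,[(np.round(d["box"]).tolist(),round(d["confidence"],2)) for d in bot.search_frame(c,k)])
E
```

```text
pics
{'time': 0.0, 'q': array([6.33693222e+01, 5.01242923e+00, 1.00342791e+01, 9.50991777e+01,
       4.32667691e-04, 8.99995483e+01]), 'qd': array([-0.00439   ,  0.0637963 ,  0.04883405, -0.00593233,  0.00574425,
        0.01583023]), 'joint_efforts': array([ 5.97787239e-04, -5.20389354e+01,  4.64800036e+01,  1.60899136e-02,
        2.02018178e-06,  2.72851889e-05]), 'ee_pos': array([0.24642756, 0.49145185, 0.23056875]), 'tcp_rot': array([-8.99995667e+01,  7.73278793e-02,  6.33697739e+01]), 'wrist_force': array([-0.84227623,  0.39326618,  0.47000185]), 'torque': array([-0.01318604,  0.04394255,  0.01047254]), 'opening': 0.08546491429736135}
top [0.33490578 0.00812106 1.13811334] [-171.27839934   -0.34998983  -91.33987859] [[365.76445475   0.         250.32930257]
 [  0.         365.76445475 191.44641664]
 [  0.           0.           1.        ]]
cactus_largest [([222.0, 201.0, 244.0, 224.0], 0.58)]
cactus_second [([140.0, 215.0, 158.0, 231.0], 0.84), ([153.0, 254.0, 173.0, 273.0], 0.84), ([179.0, 232.0, 202.0, 248.0], 0.63), ([174.0, 200.0, 196.0, 218.0], 0.62), ([206.0, 141.0, 234
[... 614 characters left out ...]
02.31221906 183.82659929]
 [  0.           0.           1.        ]]
cactus_largest [([210.0, 150.0, 241.0, 185.0], 0.7)]
cactus_second [([154.0, 113.0, 174.0, 142.0], 0.96), ([212.0, 122.0, 232.0, 150.0], 0.85), ([180.0, 128.0, 200.0, 157.0], 0.85)]
cactus_third [([221.0, 246.0, 242.0, 276.0], 0.71)]
cactus_smallest [([228.0, 194.0, 244.0, 216.0], 0.81)]
saucer_clay [([280.0, 167.0, 322.0, 192.0], 0.61)]
saucer_yellow [([277.0, 143.0, 314.0, 168.0], 0.94)]
saucer_blue [([270.0, 116.0, 303.0, 138.0], 0.88)]
saucer_black [([286.0, 199.0, 306.0, 223.0], 0.56), ([219.0, 247.0, 244.0, 275.0], 0.27)]
geranium [([287.0, 167.0, 367.0, 290.0], 0.98)]
conch_shell [([266.0, 80.0, 295.0, 106.0], 0.73)]
```

View pics/top0.png

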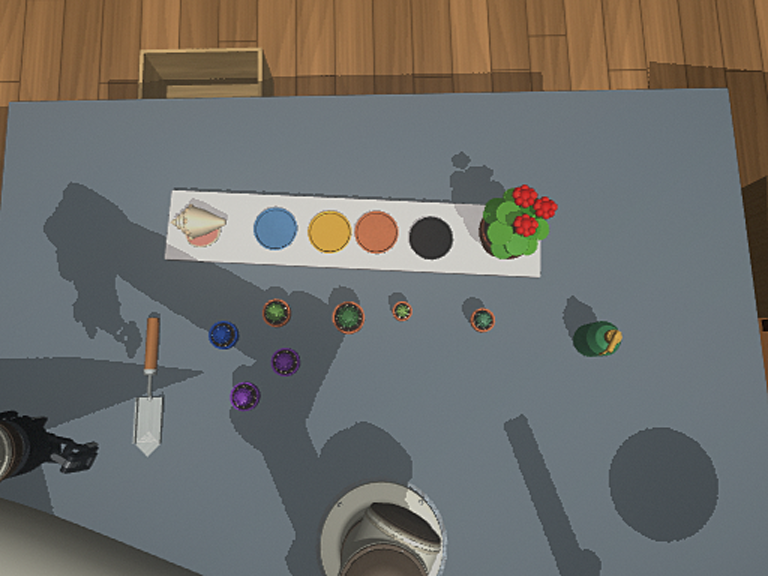

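View pics/side0.png

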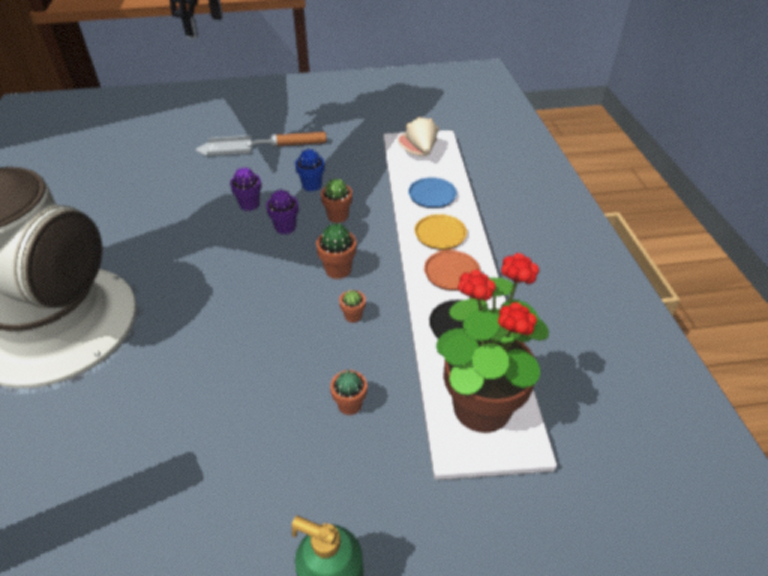

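```bash
cat >> h.py <<'E'
from scipy.optimize import least_squares
a=np.linspace(0,2*np.pi,48,endpoint=False); C=np.c_[np.cos(a),np.sin(a)]
def ring(r,z): return np.c_[C*r,np.full(48,z)]
def pot(h,foot,col,ch,th,ri):
    return np.vstack([ring(foot/2,0),ring(col/2,h-ch),ring(col/2,h)]+[ring(th/2*np.cos(t),h+ri*np.sin(t)) for t in np.linspace(0,1.5,5)])/1000
M={"cactus_largest":pot(62,44,64,19,42,30),"cactus_second":pot(54,38,56,16,36,24),"cactus_third":pot(46,33,48,14,30,18),"cactus_smallest":pot(38,27,40,11,24,12)}
for k in "clay yellow blue black".split(): M["saucer_"+k]=np.vstack([ring(46,10)])/1000
def boxof(c,P):
    q=(P-c["origin"])@Rm(c)@c["mtx"].T; q=q[:,:2]/q[:,2:]; return np.r_[q.min(0),q.max(0)]
def fit(obs,k,z0,x0):  # obs: list of (cam, box)
    f=lambda p: np.concatenate([boxof(c,M[k]+[p[0],p[1],z0])-(np.array(b)) for c,b in obs])
    s=least_squares(f,x0,loss='soft_l1'); return s.x,np.round(s.fun,1)
def cutbox(c,k,near):
    best=None
    for d in bot.cut_out(c,k):
        ys,xs=np.nonzero(d["region"]); 
        if len(xs)==0: continue
        b=np.array([xs.min(),ys.min(),xs.max()+1,ys.max()+1]); m=(b[:2]+b[2:])/2
        if np.hypot(*(m-near))<12 and best is None: best=(b,d["confidence"])
    return best
E
cat > meas.py <<'E'
from h import *
T=cam("top");S=cam("side")
G={"cactus_largest":((232,212),(225,167)),"cactus_second":((184,208),(224,135)),"cactus_third":((322,213),(232,261)),"cactus_smallest":((268,207),(235,204)),
"saucer_clay":((251,155),(301,180)),"saucer_yellow":((219,155),(295,155)),"saucer_blue":((184,152),(287,127)),"saucer_black":((287,158),(305,213))}
for k,(t,s) in G.items():
    z0=0.024 if 'sau' in k else 0
    o=[]
    for c,n in((T,t),(S,s)):
        if k=="saucer_black" and c is S: continue
        b=cutbox(c,k,n)
        if b: o.append((c,b[0]))
    x0=atz(T,*t,z0)[:2]
    print(k,len(o),[tuple(np.round(fit([q],k,z0,x0)[0],4)) for q in o], *fit(o,k,z0,x0))
save(T,"c1",(130,120,390,280),3)
E
python3 meas.py
```

```text
cactus_largest 2 [(np.float64(0.4389), np.float64(0.0518)), (np.float64(0.4449), np.float64(0.0558))] [0.44278948 0.05343964] [-0.9 -0.8 -0.2 -1.8 -1.2  0.8 -0.4  0.7]
cactus_second 2 [(np.float64(0.4549), np.float64(0.1957)), (np.float64(0.457), np.float64(0.1985))] [0.45602911 0.19656496] [-0.6 -0.5  0.  -0.3 -0.4  0.7 -0.2  0.3]
cactus_third 2 [(np.float64(0.4296), np.float64(-0.2168)), (np.float64(0.4327), np.float64(-0.2149))] [ 0.43183967 -0.21563404] [-0.8 -0.9 -0.  -0.6 -0.2  0.8 -0.6  0. ]
cactus_smallest 2 [(np.float64(0.4522), np.float64(-0.055)), (np.float64(0.4569), np.float64(-0.0549))] [ 0.45537993 -0.05492218] [-0.7 -1.8  0.6 -0.3 -0.1  0.1 -1.3  0.1]
saucer_clay 2 [(np.float64(0.6186), np.float64(-0.0089)), (np.float64(0.6205), np.float64(-0.0098))] [ 0.61965403 -0.00932188] [-0.2 -0.8  0.4  0.1 -1.2  0.6  0.4 -0.8]
saucer_yellow 2 [(np.float64(0.6208), np.float64(0.0887)), (np.float64(0.6223), np.float64(0.0798))] [0.6228081  0.08749791] [ 0.5 -1.1  0.2 -0.2 -0.5  0.4 -0.4 -3.5]
saucer_blue 1 [(np.float64(0.6296), np.float64(0.2017))] [0.62961068 0.20173676] [-0.4 -0.4  0.4  0.4]
saucer_black 1 [(np.float64(0.6035), np.float64(-0.117))] [ 0.60352775 -0.11702123] [ 0.7 -0.5 -0.7  0.5]
```

View pics/c1.png

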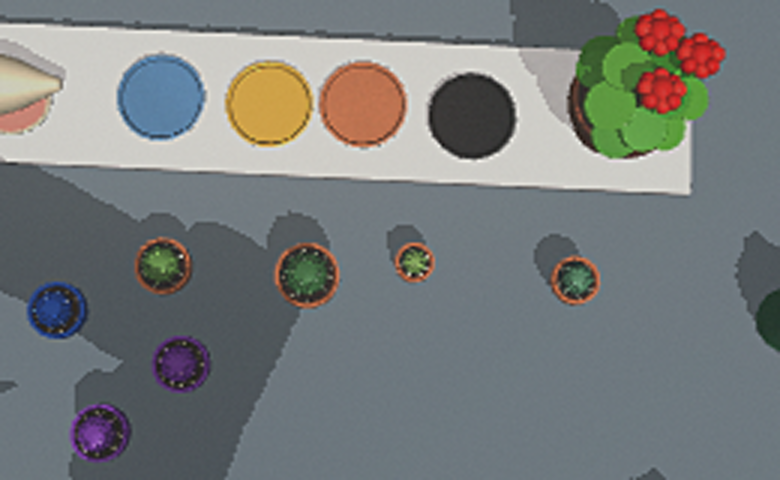

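```bash
cat > go.py <<'E'
import sys
from h import *
s=bot.get_obs(); t=np.array(eval(sys.argv[1])); yaw=float(sys.argv[2]) if len(sys.argv)>2 else 0
Rc=R.from_euler('xyz',s["tcp_rot"],degrees=True); Rt=R.from_euler('xyz',[-90,0,yaw],degrees=True)
print("t",round(s["time"],2),"pos",np.round(s["ee_pos"],4),"shift",np.round(Rc.inv().apply(t-s["ee_pos"])*1000,1),"turn",np.round((Rc.inv()*Rt).as_rotvec(),3),bot.grip_point_offset,round(s["opening"],4))
E
python3 go.py "[.442,.0535,.17]"
```

```text
t 1.95 pos [0.2465 0.4916 0.2313] shift [-304.    61.3 -371.1] turn [ 0.     1.106 -0.   ] 0.0187 0.0856
```

```bash
python3 -m inch '[[[-30,6,-37],[0,0.11,0],85],[[-61,12,-74],[0,0.22,0],85],[[-91,18,-111],[0,0.33,0],85],[[-122,25,-148],[0,0.44,0],85],[[-152,31,-185],[0,0.55,0],85],[[-182,37,-223],[0,0.66,0],85],[[-213,43,-260],[0,0.77,0],85],[[-243,49,-297],[0,0.88,0],85],[[-274,55,-334],[0,1.0,0],85],[[-304,61,-371],[0,1.106,0],85],[[-304,61,-371],[0,1.106,0],85],[[-304,61,-371],[0,1.106,0],85],[[-304,61,-371],[0,1.106,0],85],[[-304,61,-371],[0,1.106,0],85]]' 40; python3 go.py "[.442,.0535,.03]"
python3 - <<'E'
from h import *
c=cam("side"); save(c,"s2",(160,60,340,240),3)
T=cam("top"); save(T,"t2",(170,130,330,260),3)
E
```

```text
time: 3.35
ee_pos: [0.4417, 0.0547, 0.1706]
tcp_rot: [-90.0, -0.0, 0.1]
wrist_force: [0.6, 0.4, -1.1]
opening: 0.0852
t 3.35 pos [0.4417 0.0547 0.1706] shift [  0.3 140.6  -1.3] turn [-0.     0.003  0.   ] 0.0187 0.0852
```

View pics/s2.png

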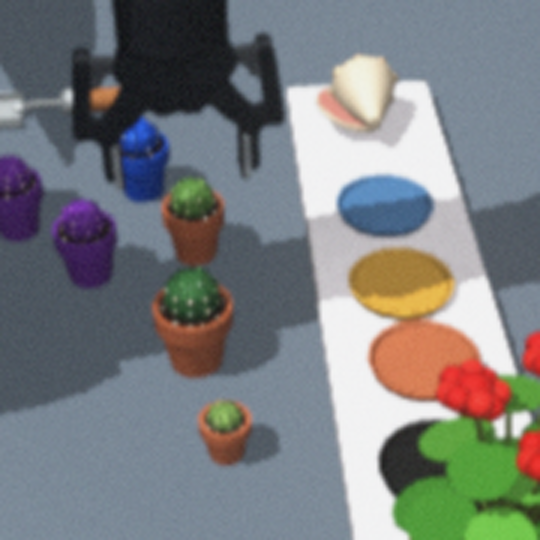

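```bash
python3 - <<'E'
from h import *
c=cam("side")
for z in (.17,.183): print(proj(c,[.4417,.0547,z]))
E
python3 -m inch '[[[0,25,-1],[0,0,0],85],[[0,50,-1],[0,0,0],85],[[0,75,-1],[0,0,0],85],[[0,95,-1],[0,0,0],85],[[0,115,-1],[0,0,0],85],[[0,128,-1],[0,0,0],85],[[0,137,-1],[0,0,0],85],[[0,140,-1],[0,0,0],85],[[0,140,-1],[0,0,0],85],[[0,140,-1],[0,0,0],0],[[0,140,-1],[0,0,0],0],[[0,140,-1],[0,0,0],0],[[0,140,-1],[0,0,0],0],[[0,140,-1],[0,0,0],0],[[0,140,-1],[0,0,0],0],[[0,140,-1],[0,0,0],0],[[0,140,-1],[0,0,0],0],[[0,140,-1],[0,0,0],0]]' 40
```

```text
[220.93121663 123.7360916 ]
[220.57879164 118.87811533]
time: 5.3
ee_pos: [0.4423, 0.0537, 0.0316]
tcp_rot: [-90.0, -0.1, 0.1]
wrist_force: [-1.3, 0.8, 5.8]
opening: 0.0628
```

```bash
python3 -m inch '[[[0,-8,0],[0,0,0],0],[[0,-20,0],[0,0,0],0],[[0,-40,0],[0,0,0],0],[[0,-60,0],[0,0,0],0],[[0,-80,0],[0,0,0],0],[[10,-90,-10],[0,0,0],0],[[28,-95,-28],[0,0,0],0],[[48,-95,-50],[0,0,0],0],[[70,-95,-73],[0,0,0],0],[[92,-95,-96],[0,0,0],0],[[114,-95,-120],[0,0,0],0],[[134,-95,-142],[0,0,0],0],[[150,-95,-160],[0,0,0],0],[[158,-95,-168],[0,0,0],0],[[161,-95,-171],[0,0,0],0],[[161,-95,-171],[0,0,0],0],[[161,-95,-171],[0,0,0],0]]' 40; python3 go.py "[.6035,-.117,.062]"
python3 - <<'E'
from h import *
c=cam("side"); save(c,"s3",(180,80,380,280),3)
T=cam("top"); save(T,"t3",(170,80,370,230),3)
E
```

```text
time: 7.0
ee_pos: [0.6031, -0.1162, 0.1271]
tcp_rot: [-90.0, -0.1, 0.2]
wrist_force: [-0.2, 0.1, -1.9]
opening: 0.0631
t 7.0 pos [ 0.6031 -0.1162  0.1271] shift [ 0.3 65.1 -0.8] turn [-0.001  0.003  0.002] 0.0187 0.0631
```

View pics/s3.png

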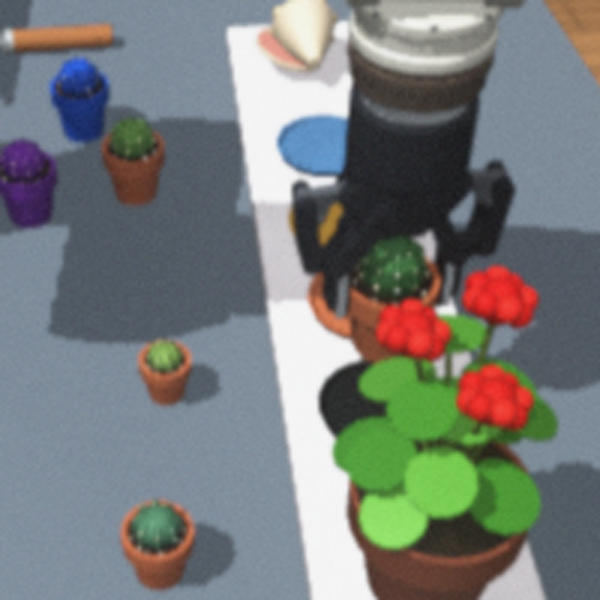

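```bash
python3 -m inch '[[[0,10,-1],[0,0,0],0],[[0,25,-1],[0,0,0],0],[[0,40,-1],[0,0,0],0],[[0,52,-1],[0,0,0],0],[[0,60,-1],[0,0,0],0],[[0,63,-1],[0,0,0],0],[[0,65,-1],[0,0,0],0],[[0,66,-1],[0,0,0],0],[[0,67,-1],[0,0,0],0],[[0,67,-1],[0,0,0],0]]' 40
```

```text
time: 8.1
ee_pos: [0.6036, -0.1173, 0.0607]
tcp_rot: [-90.0, -0.2, 0.2]
wrist_force: [0.4, -0.8, -0.4]
opening: 0.0626
```

```bash
python3 -m inch '[[[0,0.5,0],[0,0,0],0],[[0,1,0],[0,0,0],85],[[0,1,0],[0,0,0],85],[[0,1,0],[0,0,0],85],[[0,1,0],[0,0,0],85],[[0,1,0],[0,0,0],85],[[0,-5,0],[0,0,0],85],[[0,-20,0],[0,0,0],85],[[0,-45,0],[0,0,0],85],[[0,-75,0],[0,0,0],85],[[0,-100,0],[0,0,0],85],[[0,-115,0],[0,0,0],85],[[0,-115,0],[0,0,0],85]]' 40; python3 go.py "[.4557,.197,.17]";  python3 go.py "[.4557,.197,.025]"
```

```text
time: 9.4
ee_pos: [0.6044, -0.1176, 0.1797]
tcp_rot: [-90.0, -0.5, 0.2]
wrist_force: [0.3, 1.1, -0.4]
opening: 0.085
t 9.4 pos [ 0.6044 -0.1176  0.1797] shift [-147.8    8.2  315. ] turn [0.001 0.003 0.008] 0.0187 0.085
t 9.4 pos [ 0.6044 -0.1176  0.1797] shift [-149.   153.2  315.1] turn [0.001 0.003 0.008] 0.0187 0.085
```

```bash
python3 -m inch '[[[-12,1,25],[0,0,0.004],85],[[-26,2,56],[0,0,0.008],85],[[-42,3,90],[0,0.003,0.008],85],[[-58,4,124],[0,0.003,0.008],85],[[-74,5,158],[0,0.003,0.008],85],[[-90,6,192],[0,0.003,0.008],85],[[-106,7,226],[0,0.003,0.008],85],[[-122,8,260],[0,0.003,0.008],85],[[-136,8,290],[0,0.003,0.008],85],[[-145,8,308],[0,0.003,0.008],85],[[-148,8,315],[0,0.003,0.008],85],[[-148,8,315],[0,0.003,0.008],85],[[-148,25,315],[0,0.003,0.008],85],[[-148,50,315],[0,0.003,0.008],85],[[-149,80,315],[0,0.003,0.008],85],[[-149,110,315],[0,0.003,0.008],85],[[-149,133,315],[0,0.003,0.008],85],[[-149,147,315],[0,0.003,0.008],85],[[-149,153,315],[0,0.003,0.008],85],[[-149,153,315],[0,0.003,0.008],85]]' 40; python3 go.py "[.4557,.197,.025]"
```

```text
time: 11.4
ee_pos: [0.4558, 0.1964, 0.025]
tcp_rot: [-90.1, 0.0, -0.0]
wrist_force: [0.4, 1.2, 0.2]
opening: 0.0846
t 11.4 pos [0.4558 0.1964 0.025 ] shift [-0.1  0.   0.6] turn [ 0.001 -0.001 -0.   ] 0.0187 0.0846
```

```bash
python3 -m inch '[[[0,0,0],[0,0,0],0],[[0,0,0],[0,0,0],0],[[0,0,0],[0,0,0],0],[[0,0,0],[0,0,0],0],[[0,0,0],[0,0,0],0],[[0,0,0],[0,0,0],0],[[0,0,0],[0,0,0],0],[[0,0,0],[0,0,0],0],[[0,0,0],[0,0,0],0],[[0,0,0],[0,0,0],0],[[0,-8,0],[0,0,0],0],[[0,-25,0],[0,0,0],0],[[0,-50,0],[0,0,0],0],[[0,-75,0],[0,0,0],0],[[0,-97,0],[0,0,0],0],[[0,-110,0],[0,0,0],0],[[0,-115,0],[0,0,0],0],[[0,-115,0],[0,0,0],0]]' 40; python3 go.py "[.619,-.009,.14]";python3 go.py "[.619,-.009,.054]"
```

```text
time: 13.2
ee_pos: [0.456, 0.1966, 0.1402]
tcp_rot: [-90.1, -0.0, -0.0]
wrist_force: [0.1, -0.1, -3.2]
opening: 0.0551
t 13.2 pos [0.456  0.1966 0.1402] shift [ 163.1    0.4 -205.5] turn [ 0.001 -0.001  0.   ] 0.0187 0.0551
t 13.2 pos [0.456  0.1966 0.1402] shift [ 163.1   86.4 -205.4] turn [ 0.001 -0.001  0.   ] 0.0187 0.0551
```

```bash
python3 -m inch '[[[8,0,-10],[0,0,0],0],[[22,0,-27],[0,0,0],0],[[39,0,-49],[0,0,0],0],[[58,0,-73],[0,0,0],0],[[78,0,-98],[0,0,0],0],[[98,0,-123],[0,0,0],0],[[118,0,-148],[0,0,0],0],[[137,0,-172],[0,0,0],0],[[152,0,-192],[0,0,0],0],[[160,0,-202],[0,0,0],0],[[163,1,-205],[0,0,0],0],[[163,5,-205],[0,0,0],0],[[163,20,-205],[0,0,0],0],[[163,40,-205],[0,0,0],0],[[163,58,-205],[0,0,0],0],[[163,72,-205],[0,0,0],0],[[163,80,-205],[0,0,0],0],[[163,84,-205],[0,0,0],0],[[163,86,-205],[0,0,0],0],[[163,86,-205],[0,0,0],0]]' 40
```

```text
time: 15.2
ee_pos: [0.6191, -0.0083, 0.0555]
tcp_rot: [-90.0, -0.1, -0.0]
wrist_force: [-1.8, -0.2, 1.3]
opening: 0.0545
```

```bash
python3 -m inch '[[[0,0.7,0],[0,0,0],0],[[0,1.2,0],[0,0,0],0],[[0,1.2,0],[0,0,0],85],[[0,1.2,0],[0,0,0],85],[[0,1,0],[0,0,0],85],[[0,1,0],[0,0,0],85],[[0,1,0],[0,0,0],85],[[0,1,0],[0,0,0],85],[[0,-5,0],[0,0,0],85],[[0,-20,0],[0,0,0],85],[[0,-45,0],[0,0,0],85],[[0,-75,0],[0,0,0],85],[[0,-100,0],[0,0,0],85],[[0,-115,0],[0,0,0],85],[[0,-115,0],[0,0,0],85]]' 40; python3 go.py "[.4313,-.2156,.17]";  python3 go.py "[.4313,-.2156,.018]"
```

```text
time: 16.7
ee_pos: [0.6201, -0.0083, 0.1745]
tcp_rot: [-90.0, -0.4, -0.0]
wrist_force: [0.1, 0.3, 0.1]
opening: 0.0851
t 16.7 pos [ 0.6201 -0.0083  0.1745] shift [-188.8    3.4 -207.4] turn [ 0.001 -0.     0.007] 0.0187 0.0851
t 16.7 pos [ 0.6201 -0.0083  0.1745] shift [-189.8  155.4 -207.3] turn [ 0.001 -0.     0.007] 0.0187 0.0851
```

```bash
python3 -m inch '[[[-10,0,-11],[0,0,0],85],[[-26,1,-29],[0,0,0.003],85],[[-46,1,-50],[0,0,0.007],85],[[-68,1,-74],[0,0,0.007],85],[[-90,2,-98],[0,0,0.007],85],[[-112,2,-122],[0,0,0.007],85],[[-134,2,-146],[0,0,0.007],85],[[-156,3,-170],[0,0,0.007],85],[[-174,3,-190],[0,0,0.007],85],[[-185,3,-203],[0,0,0.007],85],[[-189,3,-207],[0,0,0.007],85],[[-189,5,-207],[0,0,0.007],85],[[-189,25,-207],[0,0,0.007],85],[[-189,50,-207],[0,0,0.007],85],[[-189,80,-207],[0,0,0.007],85],[[-189,110,-207],[0,0,0.007],85],[[-190,135,-207],[0,0,0.007],85],[[-190,149,-207],[0,0,0.007],85],[[-190,155,-207],[0,0,0.007],85],[[-190,155,-207],[0,0,0.007],85]]' 40; python3 go.py "[.4313,-.2156,.018]"
python3 -m inch '[[[0,0,0],[0,0,0],0],[[0,0,0],[0,0,0],0],[[0,0,0],[0,0,0],0],[[0,0,0],[0,0,0],0],[[0,0,0],[0,0,0],0],[[0,0,0],[0,0,0],0],[[0,0,0],[0,0,0],0],[[0,0,0],[0,0,0],0],[[0,0,0],[0,0,0],0],[[0,0,0],[0,0,0],0],[[0,0,0],[0,0,0],0],[[0,-8,0],[0,0,0],0],[[0,-25,0],[0,0,0],0],[[0,-55,0],[0,0,0],0],[[0,-85,0],[0,0,0],0],[[0,-115,0],[0,0,0],0],[[0,-135,0],[0,0,0],0],[[0,-145,0],[0,0,0],0],[[0,-145,0],[0,0,0],0]]' 40; python3 go.py "[.621,.0885,.16]";python3 go.py "[.621,.0885,.048]"
```

```text
time: 18.7
ee_pos: [0.4312, -0.215, 0.0182]
tcp_rot: [-90.0, 0.0, 0.0]
wrist_force: [0.2, -0.5, 0.1]
opening: 0.085
t 18.7 pos [ 0.4312 -0.215   0.0182] shift [ 0.1  0.2 -0.6] turn [ 0.001  0.    -0.001] 0.0187 0.085
time: 20.6
ee_pos: [0.4318, -0.2152, 0.1645]
tcp_rot: [-90.1, -0.1, 0.0]
wrist_force: [-0.2, -0.1, -0.9]
opening: 0.0467
t 20.6 pos [ 0.4318 -0.2152  0.1645] shift [189.2   4.2 303.7] turn [0.001 0.    0.001] 0.0187 0.0467
t 20.6 pos [ 0.4318 -0.2152  0.1645] shift [189.1 116.2 303.9] turn [0.001 0.    0.001] 0.0187 0.0467
```

```bash
python3 -m inch '[[[8,0,13],[0,0,0],0],[[21,0,34],[0,0,0],0],[[38,0,61],[0,0,0],0],[[56,0,90],[0,0,0],0],[[75,0,120],[0,0,0],0],[[94,0,150],[0,0,0],0],[[113,0,181],[0,0,0],0],[[132,0,212],[0,0,0],0],[[150,0,242],[0,0,0],0],[[166,0,267],[0,0,0],0],[[178,0,286],[0,0,0],0],[[186,0,299],[0,0,0],0],[[189,2,304],[0,0,0],0],[[189,4,304],[0,0,0],0],[[189,15,304],[0,0,0],0],[[189,35,304],[0,0,0],0],[[189,57,304],[0,0,0],0],[[189,77,304],[0,0,0],0],[[189,93,304],[0,0,0],0],[[189,103,304],[0,0,0],0]]' 40
python3 go.py "[.621,.0885,.048]"
```

```text
time: 22.6
ee_pos: [0.6197, 0.0875, 0.0592]
tcp_rot: [-90.1, 0.1, -0.1]
wrist_force: [0.5, -0.6, -1.2]
opening: 0.0469
t 22.6 pos [0.6197 0.0875 0.0592] shift [ 1.3 11.2  1. ] turn [ 0.002 -0.001 -0.001] 0.0187 0.0469
```

```bash
python3 -m inch '[[[1,4,1],[0,0,0],0],[[1,8,1],[0,0,0],0],[[1,10,1],[0,0,0],0],[[1,11,1],[0,0,0],0],[[1,12,1],[0,0,0],0],[[1,12,1],[0,0,0],0]]' 40
python3 -m inch '[[[0,0,0],[0,0,0],85],[[0,0,0],[0,0,0],85],[[0,0,0],[0,0,0],85],[[0,0,0],[0,0,0],85],[[0,0,0],[0,0,0],85],[[0,0,0],[0,0,0],85],[[0,0,0],[0,0,0],85],[[0,-6,0],[0,0,0],85],[[0,-20,0],[0,0,0],85],[[0,-45,0],[0,0,0],85],[[0,-75,0],[0,0,0],85],[[0,-105,0],[0,0,0],85],[[0,-120,0],[0,0,0],85],[[0,-120,0],[0,0,0],85]]' 40; python3 go.py "[.4545,-.055,.17]";  python3 go.py "[.4545,-.055,.012]"
```

```text
time: 23.2
ee_pos: [0.621, 0.0885, 0.0485]
tcp_rot: [-90.1, -0.0, -0.1]
wrist_force: [-2.4, -0.2, 4.8]
opening: 0.0465
time: 24.6
ee_pos: [0.6222, 0.0889, 0.1726]
tcp_rot: [-90.1, -0.3, -0.1]
wrist_force: [0.4, -0.4, -0.2]
opening: 0.0849
t 24.6 pos [0.6222 0.0889 0.1726] shift [-167.5    1.7 -144.1] turn [ 0.001 -0.001  0.006] 0.0187 0.0849
t 24.6 pos [0.6222 0.0889 0.1726] shift [-168.5  159.7 -144. ] turn [ 0.001 -0.001  0.006] 0.0187 0.0849
```

```bash
python3 -m inch '[[[-12,0,-10],[0,0,0],85],[[-28,1,-24],[0,0,0.003],85],[[-48,1,-41],[0,0,0.006],85],[[-70,1,-60],[0,0,0.006],85],[[-92,2,-79],[0,0,0.006],85],[[-114,2,-98],[0,0,0.006],85],[[-136,2,-117],[0,0,0.006],85],[[-153,2,-131],[0,0,0.006],85],[[-164,2,-140],[0,0,0.006],85],[[-168,2,-144],[0,0,0.006],85],[[-168,5,-144],[0,0,0.006],85],[[-168,25,-144],[0,0,0.006],85],[[-168,50,-144],[0,0,0.006],85],[[-168,80,-144],[0,0,0.006],85],[[-168,110,-144],[0,0,0.006],85],[[-168,138,-144],[0,0,0.006],85],[[-168,154,-144],[0,0,0.006],85],[[-168,160,-144],[0,0,0.006],85],[[-168,161,-144],[0,0,0.006],85],[[-168,161,-144],[0,0,0.006],85]]' 30
python3 -m inch '[[[0,0,0],[0,0,0],0],[[0,0,0],[0,0,0],0],[[0,0,0],[0,0,0],0],[[0,0,0],[0,0,0],0],[[0,0,0],[0,0,0],0],[[0,0,0],[0,0,0],0],[[0,0,0],[0,0,0],0],[[0,0,0],[0,0,0],0],[[0,0,0],[0,0,0],0],[[0,0,0],[0,0,0],0],[[0,0,0],[0,0,0],0],[[0,0,0],[0,0,0],0],[[0,-8,0],[0,0,0],0],[[0,-25,0],[0,0,0],0],[[0,-55,0],[0,0,0],0],[[0,-85,0],[0,0,0],0],[[0,-110,0],[0,0,0],0],[[0,-125,0],[0,0,0],0],[[0,-130,0],[0,0,0],0]]' 30; python3 go.py "[.6296,.2017,.14]";python3 go.py "[.6296,.2017,.041]"
```

```text
time: 26.6
ee_pos: [0.4556, -0.0549, 0.0113]
tcp_rot: [-90.1, -0.0, -0.0]
wrist_force: [0.5, -0.2, 0.4]
opening: 0.085
time: 28.5
ee_pos: [0.4561, -0.0548, 0.1428]
tcp_rot: [-90.1, -0.2, -0.0]
wrist_force: [-0.1, 0.3, -1.0]
opening: 0.0388
t 28.5 pos [ 0.4561 -0.0548  0.1428] shift [173.3   2.9 256.6] turn [ 0.001 -0.001  0.003] 0.0187 0.0388
t 28.5 pos [ 0.4561 -0.0548  0.1428] shift [173.1 101.9 256.8] turn [ 0.001 -0.001  0.003] 0.0187 0.0388
```

```bash
python3 -m inch '[[[8,0,12],[0,0,0],0],[[20,0,30],[0,0,0],0],[[36,0,53],[0,0,0],0],[[54,0,80],[0,0,0],0],[[73,0,108],[0,0,0],0],[[92,0,136],[0,0,0],0],[[111,0,164],[0,0,0],0],[[130,0,192],[0,0,0],0],[[148,0,219],[0,0,0],0],[[162,0,240],[0,0,0],0],[[170,0,252],[0,0,0],0],[[173,0,257],[0,0,0],0],[[173,2,257],[0,0,0],0],[[173,10,257],[0,0,0],0],[[173,28,257],[0,0,0],0],[[173,48,257],[0,0,0],0],[[173,66,257],[0,0,0],0],[[173,80,257],[0,0,0],0],[[173,89,257],[0,0,0],0],[[173,92,257],[0,0,0],0]]' 30
python3 go.py "[.6296,.2017,.0413]"
```

```text
time: 30.5
ee_pos: [0.629, 0.2014, 0.0499]
tcp_rot: [-90.1, -0.1, -0.1]
wrist_force: [-0.4, -0.5, -0.9]
opening: 0.0386
t 30.5 pos [0.629  0.2014 0.0499] shift [0.6 8.6 0.3] turn [ 0.002 -0.001  0.001] 0.0187 0.0386
```

Lower, release, rise and back off clear of the view.

```bash
python3 -m inch '[[[0,3,0],[0,0,0],0],[[0,6,0],[0,0,0],0],[[0,7.5,0],[0,0,0],0],[[0,8.5,0],[0,0,0],0],[[0,9,0],[0,0,0],0],[[0,9,0],[0,0,0],0]]' 30
python3 -m inch '[[[0,0,0],[0,0,0],85],[[0,0,0],[0,0,0],85],[[0,0,0],[0,0,0],85],[[0,0,0],[0,0,0],85],[[0,0,0],[0,0,0],85],[[0,0,0],[0,0,0],85],[[0,0,0],[0,0,0],85],[[0,-6,0],[0,0,0],85],[[0,-20,0],[0,0,0],85],[[0,-45,0],[0,0,0],85],[[0,-75,0],[0,0,0],85],[[0,-105,0],[0,0,0],85],[[0,-130,0],[0,0,0],85],[[-20,-150,0],[0,0,0],85],[[-50,-160,20],[0,0,0],85],[[-90,-170,50],[0,0,0],85],[[-135,-170,85],[0,0,0],85],[[-180,-170,120],[0,0,0],85],[[-215,-170,150],[0,0,0],85],[[-230,-170,160],[0,0,0],85]]'
python3 -m inch '[[[0,0,0],[0,0,0],85],[[0,0,0],[0,0,0],85],[[0,0,0],[0,0,0],85]]'
cat > ver.py <<'E'
from h import *
T=cam("top");S=cam("side")
A={"cactus_largest":(.6035,-.117),"cactus_second":(.619,-.009),"cactus_third":(.621,.0885),"cactus_smallest":(.6296,.2017)}
for k,p in A.items():
    for n,c in(("T",T),("S",S)):
        b=boxof(c,M[k]+[*p,.029]); m=(b[:2]+b[2:])/2; q=cutbox(c,k,m)
        if q: print(k,n,p,np.round(fit([(c,q[0])],k,.029,p)[0],4),fit([(c,q[0])],k,.029,p)[1],q[1])
        else: print(k,n,"miss",np.round(m))
save(T,"t9",(110,110,390,270),2.8); save(S,"s9",(200,60,380,240),3)
E
python3 ver.py
```

```text
time: 31.1
ee_pos: [0.6291, 0.2015, 0.0412]
tcp_rot: [-90.1, -0.1, -0.1]
wrist_force: [-0.4, 0.3, 0.2]
opening: 0.0386
time: 33.1
ee_pos: [0.3965, 0.3637, 0.2123]
tcp_rot: [-90.0, -0.2, 0.0]
wrist_force: [0.5, -0.3, 0.3]
opening: 0.085
time: 33.4
ee_pos: [0.3972, 0.3634, 0.213]
tcp_rot: [-90.0, -0.2, 0.0]
wrist_force: [0.2, 0.3, -0.5]
opening: 0.085
cactus_largest T (0.6035, -0.117) [ 0.6021 -0.1191] [-1.1 -0.8  1.1  0.8] 0.77
cactus_largest S (0.6035, -0.117) [ 0.5902 -0.11  ] [-7.1 -1.5  3.8  1. ] 0.67
cactus_second T (0.619, -0.009) [ 0.6183 -0.0114] [-0.9 -1.3  0.9  1.3] 0.73
cactus_second S miss [302. 171.]
cactus_third T (0.621, 0.0885) [0.6195 0.089 ] [-0.2  0.1  0.2 -0.1] 0.76
cactus_third S (0.621, 0.0885) [0.6227 0.0865] [-1.3 -0.7  1.3  0.5] 0.61
cactus_smallest T (0.6296, 0.2017) [0.6283 0.1999] [-0.4 -0.9  0.4  0.9] 0.64
cactus_smallest S (0.6296, 0.2017) [0.6285 0.2027] [-0.5 -0.4  0.5  0.4] 0.72
```

View pics/t9.png

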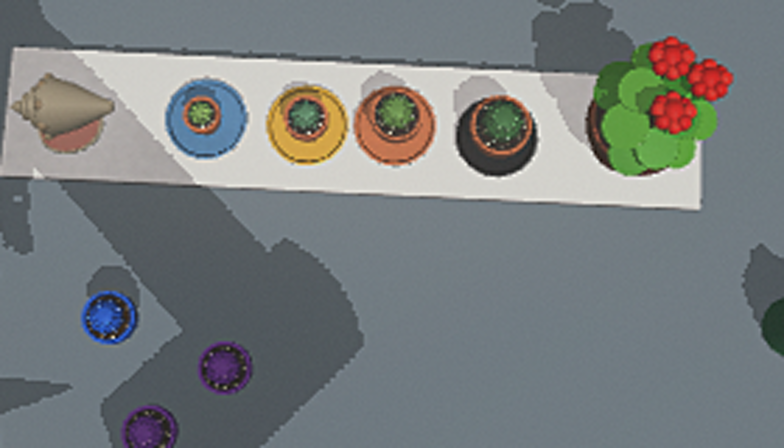

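View pics/s9.png

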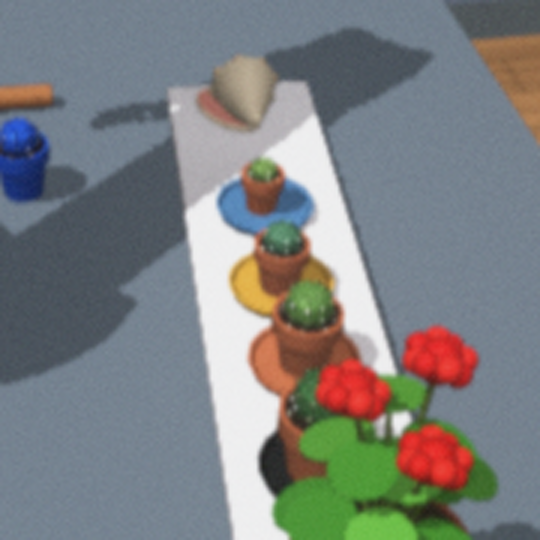

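```bash
python3 -c "
from workcell import bot
print(bot.job_done())"
```

```text
the job is handed in; nothing more can be done
None
```

All four cacti are on their saucers in size order and the job is handed in, at about 34 s on the robot's clock. Counting from the geranium, the largest is on black, the second on clay, the third on yellow and the smallest on blue.

**Placement:** The last top picture fits every pot within about 3 mm of the saucer centre I measured. All four stand upright, and the geranium and shell look unmoved. The gripper was open and clear of everything.

**Disagreements and gaps:**
- **Largest cactus:** the side-view fit was about 15 mm off, but the geranium hides part of the pot there, so I relied on the top view.
- **Second cactus:** the network missed it in the side view. The picture shows it upright on the clay saucer.
- **Yellow saucer:** the two views differed by 9 mm at the first measurement. I used the top-view value, and the final side picture shows the third cactus's foot near the middle of that saucer.

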